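File the frame mouldings in the low rack and shut the gate

TASK

First clear every steel weight from in front of the low moulding rack and stand it upright, wholly on the black rubber mat. Then slide the gate open and file each moulding on the table lying flat in a lane that it fits, one to a lane, slid in under the clear roof until it is fully home against the back; last, slide the gate fully shut behind them. Weights must stay on the mat and the other things on the table must be left alone.

Things in the scene. Friction and masses are not known exactly. Their poses are not given: they have to be found in the camera images.
- rack: Fixed low plywood rack, 210 mm wide (own y), open towards the robot (own -x); own x points into it. No floor: mouldings slide on the table. Origin on the table, midway across, in the plane of the near ends of fully home mouldings; back wall face at x = +160 mm. Three lanes, parted by 26 mm thick, 30 mm high dividers whose rounded noses reach to x = +37 mm; side walls 12 mm.
- roof (a point): Middle of the front edge of the rack's clear acrylic roof, at the rack's x = +50 mm. The roof's underside is 30 mm and its top (this point) 35 mm above the table; it runs from here to the back over all lanes, so the last 50 mm of a home moulding stay uncovered.
- guide (a point): Middle of the top of the gate's aluminium guide strip fixed to the table at the rack's +y side: 290 mm long, 30 mm wide, 8 mm high (a 14 mm high lip along its inner edge); it covers the rack's x = -30 to 0 mm, y = +145 to +435 mm.
- lane_a (a point): Point on the table on the centre line of a lane 38 mm wide, at the rack's x = 0 (where the near end of a home moulding lies). Axes as the rack's.
- lane_b (a point): The same for the middle lane, 38 mm wide.
- lane_c (a point): The same for the lane next to the gate's guide, 58 mm wide, the only one that the wide moulding fits.
- gate (a joint): Aluminium gate bar that slides across the rack's mouth along the rack's y: 0 m = fully shut (across all lanes), +0.25 m = fully open (clear to the +y side). 260 mm long, 12 mm thick (rack x = -20 to -8 mm), 10 to 30 mm above the table; shut, it spans y = -110 to +150 mm. Needs about 2 N and stays where it is left.
- gate_grip (a point): Grip point on the gate's upright dark wooden handle at the bar's +y end: 24 mm (rack x) by 20 mm (rack y), from 10 to 77 mm above the table; this point is on its centre line, 60 mm above the table, and moves with the gate. Take it from above.
- narrow_1: Length of plain wooden picture-frame moulding lying flat, 160 mm long (own x, ends alike), 30 mm wide (own y), 22 mm high: a 15 mm high base of full width and a narrower ridge on top. Origin at the centre of its flat underside. Grip it across its width near one end; the other end goes in under the roof. May be absent.
- narrow_2: Length of plain wooden picture-frame moulding lying flat, 160 mm long (own x, ends alike), 30 mm wide (own y), 22 mm high: a 15 mm high base of full width and a narrower ridge on top. Origin at the centre of its flat underside. Grip it across its width near one end; the other end goes in under the roof. May be absent.
- wide: Length of plain wooden picture-frame moulding lying flat, 160 mm long (own x, ends alike), 50 mm wide (own y), 22 mm high: a 15 mm high base of full width and a narrower ridge on top. Origin at the centre of its flat underside. Grip it across its width near one end; the other end goes in under the roof. Fits lane_c alone. May be absent.
- weight_1: Dark round steel weight standing upright: body 56 mm across and 36 mm high, with a steel grip knob 22 mm across and 40 mm high on top (76 mm high in all), about 0.7 kg. Origin at the centre of its underside. Stands on the table in front of the rack's mouth at the start. May be absent.
- weight_2: Dark round steel weight standing upright: body 56 mm across and 36 mm high, with a steel grip knob 22 mm across and 40 mm high on top (76 mm high in all), about 0.7 kg. Origin at the centre of its underside. Stands on the table in front of the rack's mouth at the start. May be absent.
- pad: Fixed black rubber mat, 110 mm (own x) by 220 mm (own y), 3 mm thick, where the weights are kept. Origin at the centre of its underside, on the table.
- glue: Bystander: white glue bottle, 60 mm across, 150 mm high; origin at the centre of its underside.
- jar: Bystander: white ceramic cup, 80 mm across, 90 mm high; origin at the centre of its underside.
- tape: Bystander: roll of paper tape lying flat, 100 mm across, 25 mm high; origin at the centre of its underside.
- straightedge: Bystander: steel straightedge lying flat, 200 mm (own y) by 32 mm by 5 mm; origin at the centre of its underside.
Things that resemble listed ones, but are neither listed nor needed, are in the scene too. Leave any blue look-alike of the narrow_2 alone.

How it is judged:
By the outcome, as a careful person would: the job done as asked, in the order asked, and still so for the second after the job is handed in, with the robot touching nothing.
Of weight_1, weight_2 only 1 to 2 are there at a start; the rules pass over those that are not, and their reading is None.
Of narrow_1, narrow_2, wide only 2 to 3 are there at a start; the rules pass over those that are not, and their reading is None.
At some moment in a run one of weight_1, weight_2, narrow_1, narrow_2, wide may be knocked a few centimetres aside while the robot is not near it.
Once in a run the grip may slacken for a moment while it holds something.
It also fails if it takes over 210 s, if anything falls off the work surface, if the arm or the gripper's body presses on something with over 40 N, if the wrist force passes 120 N, or if a joint passes its speed limit or range.

ROBOT

A 6-joint arm with a two-finger parallel gripper is mounted at the origin on the work surface. World frame = base frame: x ahead of the robot, y to its left, z up, the work surface at z = 0. Lengths are in m, angles in rad, forces in N, time in s.
With the tool pointing down it reaches from about 0.3 to 0.875 m from the base axis. Payload 6.4 kg.
Tool frame: the origin (TCP) lies on the centre line of the jaws, within the pads' length; the fingertips stand 8 mm ahead of it and the grasp point (between the pads) lies 11 mm behind it; z points along the fingers, y is the line along which they close (so a half turn about z gives the same grasp; the last joint's range is limited). The gripper opens to 85 mm and grips with 20 to 120 N. Pads are 22 mm wide; open, the fingers measure 114 mm over their backs; the gripper's body (76 mm by 85 mm) begins 54 mm behind the grasp point. The pads swing forward as they close: fully open they stand 13 mm farther back than shut.
Start: joints at [-1.497, 0.181, 1.607, -0, 1.354, -0.206], TCP at [0.159, -0.553, 0.239] pointing down, gripper open.
Joint ranges: [-2.99, 2.99], [-0.89, 2.07], [0.3, 2.58], [-1.14, 4.28], [0, 2.63], [-3.12, 3.12]. Speed limits (rad/s): [2.57, 2.57, 3.01, 3.14, 3.14, 3.14].

INTERFACE

Orientations are given as a unit quaternion [w, x, y, z].
In Python, from bench import ctrl gives the robot as it stands.
- The arm moves only by the shell command python3 -m handwheel 'ROWS' [OPENING]. ROWS is JSON, a list that holds one entry, the list of rows, each a list of 4 numbers: the shift along the tool's x, y, z each as a share of 20 cm, from -1 to 1, then the turn about the tool's z as a share of 1.5 rad, from -1 to 1. In form: [[[x, y, z, twist], ...]]. A call has 1 to 10 rows; each row is the pose to reach, as a shift and turn from the pose commanded when the call began, along the tool's axes at that moment; what a row does not reach only later rows make up. A row lasts 1/8 s, in which the tool goes at most 62.5 mm and 10.7 degrees, less where a joint would pass 70% of its speed; a pose out of reach is approached as far as the arm can. A call with a number of a shift or a turn outside -1 to 1 is refused whole. A call with a gripper value outside its range is refused whole. OPENING is the finger opening in mm, from 0 to 85.4, set as the call begins (- or left out, the last holds). The fingers move at their own pace and stop on an object; the grip force is fixed at half the most. Time passes only in rows, so rows that repeat a pose let the fingers close. It gives the time, the measured TCP pose, the force, the opening and the grip force at its end, in the units of the state.
- ctrl.get_obs(): the state, without advancing time (a new reading comes with each control period).
- ctrl.camera(name): name is "scene" or "top"; returns a dict with "color" (420x560x3 uint8, red, green, blue), "range_z" (420x560 float32, m along the optical axis (not along the pixel's ray), 0 where there is no reading), "K" (3x3 intrinsics, pixels), "pose" (4x4, takes a point from camera to world coordinates). Camera axes: x right, y down, z forward; pixel columns grow to the right and rows downward; lengths in m; the calibration is good to about 2 mm. A picture is of the moment at which its call begins.
- ctrl.hand_in(): hands the job in; it is judged then, once.
The state is a dict: "time_s": time; "q": joint angles; "dq": joint speeds; "joint_efforts": joint torques, N m; "eef_pos": TCP position; "eef_rot": TCP orientation; "wrist_force": force on the tool from outside, world axes, zero at the start; "torque": the same for the moment, N m; "opening": opening from 0.0 (shut) to 1.0 (fully open); "grasp_force": force on a finger pad.
Only numpy, scipy, OpenCV 4.12 (cv2) and the standard library are available. Lean on these libraries where they do the work, as an engineer would, in place of code of your own. Each camera call takes 0.05 s, during which the arm holds its last target. There are 200 camera calls.

## Working session

There is one attempt and no reset: what is moved stays moved. The work goes in short steps, Python scripts to look and compute and a shell command to move; the robot and the scene stay as the last step left them, time stands still between calls to the robot, and variables do not carry over. Pictures are saved under pics/ and viewed, at most 14 in all, crops included, and the job is handed in when it is done.

```bash
ls; mkdir -p pics; python3 - <<'E'
from bench import ctrl
import cv2,numpy as np
o=ctrl.get_obs(); print({k:np.round(v,3) for k,v in o.items()})
for n in ("scene","top"):
    c=ctrl.camera(n); cv2.imwrite(f"pics/{n}0.png",c["color"][:,:,::-1]); np.savez(f"{n}0.npz",**c)
    print(n,np.round(c["K"],1).tolist(),np.round(c["pose"],3).tolist())
E
```

```text
pics
{'time_s': np.float64(0.0), 'q': array([-1.497,  0.182,  1.608,  0.   ,  1.354, -0.206]), 'dq': array([ 0.   , -0.001, -0.001, -0.001, -0.002, -0.001]), 'joint_efforts': array([ 0.0000e+00, -4.4488e+01, -3.5134e+01, -0.0000e+00,  9.0000e-03,
        0.0000e+00]), 'eef_pos': array([ 0.159, -0.552,  0.238]), 'eef_rot': array([-0.001,  0.99 ,  0.139,  0.   ]), 'wrist_force': array([-1.039, -0.518,  0.202]), 'torque': array([ 0.043, -0.013, -0.019]), 'grasp_force': np.float64(0.0), 'opening': np.float64(0.999)}
scene [[472.4, 0.0, 274.1], [0.0, 472.4, 203.5], [0.0, 0.0, 1.0]] [[-0.59, 0.647, -0.482, 1.317], [0.807, 0.483, -0.339, 0.366], [0.014, -0.59, -0.808, 1.296], [0.0, 0.0, 0.0, 1.0]]
top [[495.1, 0.0, 279.1], [0.0, 495.1, 208.3], [0.0, 0.0, 1.0]] [[-0.027, -0.986, 0.167, 0.333], [-0.999, 0.031, 0.018, -0.136], [-0.023, -0.166, -0.986, 1.605], [0.0, 0.0, 0.0, 1.0]]
```

View pics/scene0.png

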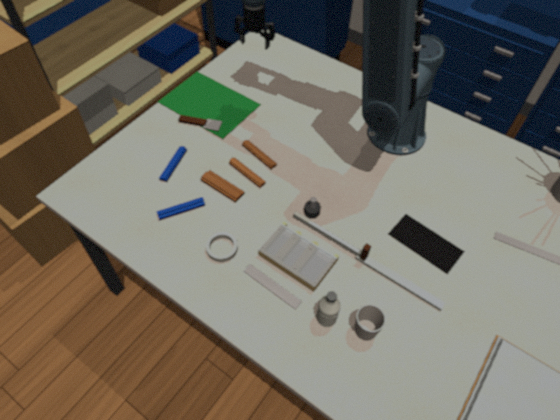

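View pics/top0.png

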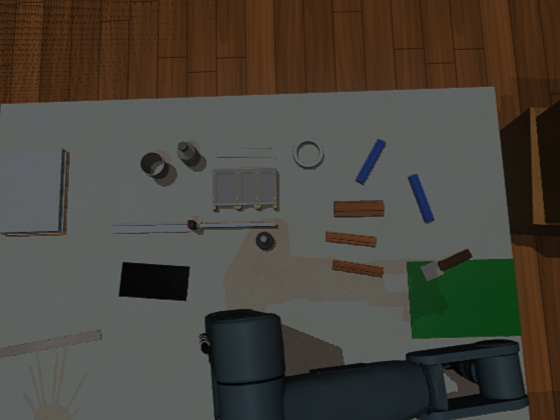

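The views show one weight (top px 265,240) and a black mat (154,281). There are three brown mouldings: wide at (358,208), and narrow ones at (350,239) and (357,268). The rack is at (245,188), with the shut gate along row 225 and its handle at (192,225). Next I'll measure their positions.

```bash
cat > h.py <<'E'
import cv2,numpy as np
from bench import ctrl
def ray(c,uv,z):
    uv=np.atleast_2d(np.asarray(uv,float)); d=np.c_[uv,np.ones(len(uv))]@np.linalg.inv(c["K"]).T@c["pose"][:3,:3].T
    o=c["pose"][:3,3]; return o+d*((z-o[2])/d[:,2])[:,None]
def proj(c,p):
    p=np.atleast_2d(p); T=np.linalg.inv(c["pose"]); q=(p@T[:3,:3].T+T[:3,3])@c["K"].T; return q[:,:2]/q[:,2:]
def cloud(c):
    h,w=c["range_z"].shape; v,u=np.mgrid[:h,:w]; r=c["range_z"]
    d=np.stack([u,v,np.ones_like(u)],-1)@np.linalg.inv(c["K"]).T*r[...,None]
    return d@c["pose"][:3,:3].T+c["pose"][:3,3]
def masks(c):
    hsv=cv2.cvtColor(c["color"],cv2.COLOR_RGB2HSV)
    return dict(wood=cv2.inRange(hsv,(4,110,60),(16,255,255)),black=cv2.inRange(hsv,(0,0,0),(180,255,30)))
def rects(c,m,z,amin=100,roi=lambda p:True):
    for k in cv2.findContours(m,cv2.RETR_EXTERNAL,cv2.CHAIN_APPROX_NONE)[0]:
        if cv2.contourArea(k)<amin: continue
        p=ray(c,k[:,0],z)[:,:2]
        if not roi(p.mean(0)): continue
        (x,y),(w,h),a=cv2.minAreaRect((p*1000).astype(np.float32))
        if w<h: w,h,a=h,w,a+90
        yield dict(px=k[:,0].mean(0).round().tolist(),xy=(round(float(x),1),round(float(y),1)),size=(round(float(w)),round(float(h))),ang=round(float((a+90)%180-90),1))
E
python3 - <<'E'
from h import *
for n in ("top","scene"):
    c=dict(np.load(n+"0.npz")); m=masks(c); print(n)
    for r in rects(c,m["wood"],.012,roi=lambda p:-.7<p[1]<.3 and .3<p[0]<.8): print(" wood",r)
    for r in rects(c,m["black"],.003,400,roi=lambda p:-.1<p[1]<.5 and .1<p[0]<.6): print(" black",r)
    P=cloud(c); 
    for nm,lo,hi in (("rack",.02,.045),("tall",.055,.2)):
        b=((P[...,2]>lo)&(P[...,2]<hi)&(P[...,0]>.3)&(P[...,1]>-.8)&(P[...,1]<.5)).astype(np.uint8)
        nn,l,s,ce=cv2.connectedComponentsWithStats(b)
        for i in range(1,nn):
            if s[i,4]>20:
                q=P[l==i]; print(nm,ce[i].round(),s[i,4],np.median(q,0).round(3),q.min(0).round(3),q.max(0).round(3))
c=dict(np.load("top0.npz")); im=cv2.resize(c["color"][120:310,90:410,::-1],None,fx=2.5,fy=2.5,interpolation=cv2.INTER_CUBIC); cv2.imwrite("pics/crop0.png",cv2.convertScaleAbs(im,alpha=1.5))
E
```

```text
top
 wood {'px': [359.0, 268.0], 'xy': (403.0, -350.0), 'size': (158, 29), 'ang': 79.2}
 wood {'px': [350.0, 239.0], 'xy': (496.9, -333.0), 'size': (160, 29), 'ang': 81.9}
 wood {'px': [358.0, 209.0], 'xy': (595.7, -364.1), 'size': (159, 46), 'ang': 88.2}
 black {'px': [154.0, 281.0], 'xy': (380.0, 303.7), 'size': (218, 107), 'ang': 84.6}
rack [308. 153.] 276 [ 0.783 -0.208  0.025] [ 0.735 -0.256  0.02 ] [ 0.835 -0.16   0.034]
rack [373. 160.] 165 [ 0.755 -0.419  0.023] [ 0.68  -0.462  0.02 ] [ 0.82  -0.369  0.033]
rack [195. 161.] 38 [0.76  0.164 0.033] [0.753 0.152 0.02 ] [0.792 0.188 0.045]
rack [152. 163.] 74 [0.769 0.315 0.032] [0.73  0.276 0.02 ] [0.781 0.326 0.045]
rack [163. 173.] 33 [0.723 0.268 0.033] [0.713 0.257 0.02 ] [0.756 0.294 0.045]
rack [244. 187.] 2477 [0.673 0.005 0.035] [ 0.601 -0.1    0.021] [0.738 0.111 0.045]
rack [421. 197.] 176 [ 0.626 -0.566  0.024] [ 0.545 -0.594  0.02 ] [ 0.697 -0.538  0.033]
rack [359. 206.] 299 [ 0.601 -0.365  0.023] [ 0.582 -0.443  0.02 ] [ 0.618 -0.287  0.034]
rack [235. 225.] 335 [0.55 0.04 0.03] [ 0.54  -0.092  0.02 ] [0.562 0.178 
[... 1614 characters left out ...]
599 -0.101  0.02 ] [0.738 0.112 0.044]
rack [222. 245.] 325 [ 0.786 -0.203  0.025] [ 0.735 -0.256  0.02 ] [ 0.834 -0.156  0.033]
rack [325. 321.] 72 [0.808 0.192 0.033] [0.781 0.158 0.02 ] [0.814 0.214 0.044]
rack [371. 318.] 108 [0.72  0.289 0.033] [0.712 0.262 0.02 ] [0.749 0.324 0.045]
rack [364. 334.] 60 [0.777 0.299 0.032] [0.756 0.263 0.02 ] [0.782 0.327 0.045]
tall [313. 201.] 49 [ 0.501 -0.053  0.072] [ 0.487 -0.063  0.056] [ 0.511 -0.045  0.081]
tall [366. 248.] 73 [0.557 0.173 0.075] [0.54  0.162 0.058] [0.567 0.183 0.084]
tall [329. 306.] 506 [0.795 0.189 0.103] [0.759 0.155 0.056] [0.813 0.214 0.154]
tall [371. 318.] 413 [0.733 0.293 0.079] [0.706 0.255 0.055] [0.786 0.333 0.098]
```

View pics/crop0.png

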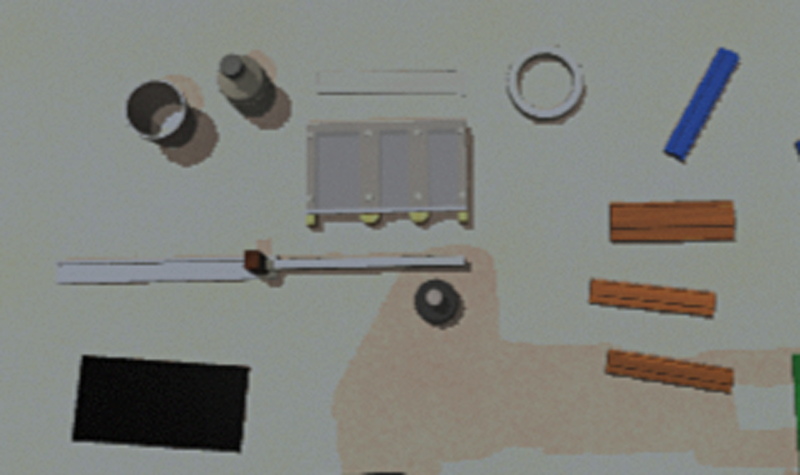

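```bash
python3 - <<'E'
from h import *
for n in ("top","scene"):
    c=dict(np.load(n+"0.npz")); P=cloud(c); print(n)
    X,Y,Z=P[...,0],P[...,1],P[...,2]
    for nm,b in (("roof",(Z>.03)&(Z<.04)&(X>.585)&(X<.75)&(abs(Y-.005)<.13)),("rackall",(Z>.012)&(Z<.045)&(X>.575)&(X<.78)&(abs(Y-.005)<.13)),("bar",(Z>.022)&(Z<.036)&(X>.53)&(X<.575)&(Y>-.13)&(Y<.15)),("handle",(Z>.06)&(Z<.09)&(abs(X-.55)<.04)&(Y>.14)&(Y<.2)),("guide",(Z>.004)&(Z<.02)&(X>.5)&(X<.6)&(Y>.18)&(Y<.5))):
        q=P[b]; (x,y),(w,h),a=cv2.minAreaRect((q[:,:2]*1000).astype(np.float32)); v=np.linalg.svd(q[:,:2]-q[:,:2].mean(0))[2][0]
        print(nm,b.sum(),(round(x,1),round(y,1)),(round(w),round(h)),round(a,1),"mean",(q.mean(0)*1000).round(1),"pca",round(np.degrees(np.arctan2(-v[0]*np.sign(v[1]),abs(v[1]))),1))
E
```

```text
top
roof 2039 (670.0, 5.4) (210, 135) 89.5 mean [674.4   5.1  34.8] pca 0.6
rackall 2496 (689.1, 6.0) (212, 177) 89.9 mean [672.2   4.8  34.4] pca 0.1
bar 283 (550.8, 29.0) (242, 13) 89.4 mean [550.6  28.2  29.1] pca -0.4
handle 55 (551.9, 170.3) (24, 19) 0.8 mean [551.7 169.8  76. ] pca 87.6
guide 907 (550.2, 339.9) (320, 100) 89.9 mean [551.4 326.9   8.4] pca -0.8
scene
roof 2290 (669.4, 5.7) (211, 136) 89.5 mean [675.5   8.5  35.2] pca -0.7
rackall 2692 (668.7, 5.5) (214, 139) 89.3 mean [678.4  10.2  34.2] pca -0.4
bar 330 (550.3, 29.6) (239, 19) 89.7 mean [551.2  33.5  29.3] pca -0.6
handle 68 (551.9, 172.6) (20, 25) 88.8 mean [554.1 173.4  73.8] pca -87.7
guide 1083 (549.4, 340.2) (99, 319) 0.0 mean [551.7 328.3   8.8] pca -0.4
```

```bash
cat > t.py <<'E'
# t.py x y z theta_deg : shares still needed from the present pose
import sys; from h import *
o=ctrl.get_obs(); w,x,y,z=o["eef_rot"]; th=np.arctan2(2*(x*y+w*z),1-2*(y*y+z*z))
p=o["eef_pos"]; print("t %.1f"%o["time_s"],"p",p.round(4),"th %.1f"%np.degrees(th),"q",o["q"].round(2),"F",o["wrist_force"].round(1),"op %.3f gf %.1f"%(o["opening"],o["grasp_force"]))
if len(sys.argv)>4:
    g=np.array([float(v) for v in sys.argv[1:5]]); d=g[:3]-p; c,s=np.cos(th),np.sin(th)
    tw=(np.radians(g[3])-th+np.pi)%(2*np.pi)-np.pi
    print("shares",np.round([(c*d[0]+s*d[1])/.2,(s*d[0]-c*d[1])/.2,-d[2]/.2,-tw/1.5],3),"rows>=",round(max(np.linalg.norm(d)/.0625,abs(np.degrees(tw))/10.7),1))
E
python3 -m handwheel '[[[0.8,-0.65,0,0.186],[0.8,-0.65,0,0.186],[0.8,-0.65,0,0.186],[0.8,-0.65,0,0.186]]]'; python3 t.py .497 -.057 .12 0
python3 - <<'E'
from h import *
c=dict(np.load("top0.npz")); print(ray(c,[[238,207],[256.8,207]],.03).round(4), ray(c,[[265,240]],.036).round(3))
for n,a in(("top",(264,239)),("scene",(313,201))):
    c=dict(np.load(n+"0.npz"));P=cloud(c);b=(P[...,2]>.066)&(P[...,2]<.09)&(abs(P[...,0]-.497)<.04)&(abs(P[...,1]+.057)<.04);v,u=np.nonzero(b);print(n,ray(c,np.c_[u,v],.076).mean(0).round(4))
E
```

```text
time_s: 0.6
eef_pos: [0.278, -0.3806, 0.2389]
eef_rot: [-0.001, 1.0, 0.002, -0.0]
wrist_force: [0.7, -0.4, -0.1]
opening: 1.002
grasp_force: 0.0
t 0.6 p [ 0.278  -0.3806  0.2389] th 0.2 q [-1.19 -0.06  1.86  0.    1.34  0.37] F [ 0.7 -0.4 -0.1] op 1.002 gf 0.0
shares [ 1.101 -1.614  0.594  0.003] rows>= 6.5
[[ 0.6082  0.0264  0.03  ]
 [ 0.6063 -0.0345  0.03  ]] [[ 0.498 -0.059  0.036]]
top [ 0.4974 -0.0574  0.076 ]
scene [ 0.5008 -0.0535  0.076 ]
```

```bash
python3 -m handwheel '[[[0.6,-0.85,0,0],[0.6,-0.85,0,0],[0.6,-0.85,0,0],[0.6,-0.85,0,0],[0.6,-0.85,0,0]]]' 60; python3 -m handwheel '[[[0.5,-0.77,0.5,0],[0.5,-0.77,0.5,0],[0.5,-0.77,0.5,0],[0.5,-0.77,0.5,0],[0.5,-0.77,0.5,0]]]'; python3 t.py .498 -.0565 .049 0; python3 - <<'E'
from h import *
c=ctrl.camera("scene"); cv2.imwrite("pics/s1.png",c["color"][:,:,::-1])
for n in ("scene",):
    P=cloud(c); b=(P[...,2]>.02)&(P[...,2]<.045)&(abs(P[...,0]-.497)<.04)&(abs(P[...,1]+.057)<.06); print(b.sum(),P[b].min(0).round(3),P[b].max(0).round(3))
E
```

```text
time_s: 1.23
eef_pos: [0.3971, -0.2127, 0.2392]
eef_rot: [0.0, 1.0, 0.002, -0.0]
wrist_force: [-0.5, 0.3, -0.2]
opening: 0.702
grasp_force: 0.0
time_s: 1.85
eef_pos: [0.496, -0.0595, 0.138]
eef_rot: [-0.0, 1.0, 0.001, -0.001]
wrist_force: [-0.5, -0.6, -1.1]
opening: 0.708
grasp_force: 0.0
t 1.9 p [ 0.496  -0.0595  0.138 ] th 0.1 q [-0.36  0.13  1.88 -0.    1.13  1.21] F [-0.5 -0.6 -1.1] op 0.708 gf 0.0
shares [ 0.01  -0.015  0.445  0.001] rows>= 1.4
173 [ 0.468 -0.083  0.02 ] [ 0.527 -0.027  0.043]
```

Weight hasn't moved. I'll lower, grip and lift it.

```bash
python3 -m handwheel '[[[0.01,-0.015,0.2,0],[0.01,-0.015,0.44,0],[0.01,-0.015,0.44,0],[0.01,-0.015,0.44,0]]]'; python3 -m handwheel '[[[0,0,0,0],[0,0,0,0],[0,0,0,0],[0,0,0,0]]]' 0;python3 -m handwheel '[[[0,0,-0.15,0],[0,0,-0.4,0],[0,0,-0.4,0]]]'; python3 t.py .380 .303 .13 0
```

```text
time_s: 2.4
eef_pos: [0.4995, -0.0579, 0.0531]
eef_rot: [0.0, 1.0, -0.0, 0.001]
wrist_force: [0.7, 0.2, -0.0]
opening: 0.699
grasp_force: 0.0
time_s: 2.9
eef_pos: [0.4996, -0.0564, 0.0529]
eef_rot: [0.0, 1.0, 0.001, 0.001]
wrist_force: [-1.0, 1.6, 7.7]
opening: 0.241
grasp_force: 58.3
time_s: 3.28
eef_pos: [0.5009, -0.0571, 0.1346]
eef_rot: [0.001, 1.0, 0.001, 0.004]
wrist_force: [0.7, -1.3, -8.2]
opening: 0.238
grasp_force: 60.6
t 3.3 p [ 0.5009 -0.0571  0.1346] th 0.1 q [-0.35  0.14  1.88 -0.    1.11  1.22] F [ 0.7 -1.3 -8.2] op 0.238 gf 60.6
shares [-6.020e-01 -1.801e+00  2.300e-02  1.000e-03] rows>= 6.1
```

```bash
python3 -m handwheel '[[[-0.15,-0.25,0,0],[-0.3,-0.5,0,0],[-0.4,-0.75,0,0],[-0.45,-0.9,0,0],[-0.45,-0.9,0,0],[-0.45,-0.9,0,0]]]'; python3 -m handwheel '[[[-0.05,-0.25,0,0],[-0.1,-0.5,0,0],[-0.15,-0.75,0,0],[-0.15,-0.9,0,0],[-0.15,-0.9,0,0],[-0.15,-0.9,0,0]]]'; python3 t.py .380 .303 .059 0
```

```text
time_s: 4.03
eef_pos: [0.4073, 0.1234, 0.13]
eef_rot: [0.0, 1.0, 0.001, -0.001]
wrist_force: [-0.1, -0.1, -7.7]
opening: 0.238
grasp_force: 61.2
time_s: 4.78
eef_pos: [0.3782, 0.3024, 0.1305]
eef_rot: [0.001, 1.0, -0.0, -0.001]
wrist_force: [-0.3, -0.6, -7.8]
opening: 0.237
grasp_force: 62.3
t 4.8 p [0.3782 0.3024 0.1305] th -0.0 q [ 0.43  0.11  1.92 -0.    1.11  2.  ] F [-0.3 -0.6 -7.8] op 0.237 gf 62.3
shares [ 0.009 -0.003  0.357 -0.   ] rows>= 1.1
```

```bash
python3 -m handwheel '[[[0,0,0.15,0],[0,0,0.28,0],[0,0,0.34,0],[0,0,0.36,0],[0,0,0.37,0],[0,0,0.37,0]]]'; python3 t.py
```

```text
time_s: 5.52
eef_pos: [0.3788, 0.3038, 0.058]
eef_rot: [-0.0, 1.0, 0.0, 0.001]
wrist_force: [-0.2, 0.6, -8.1]
opening: 0.237
grasp_force: 62.1
t 5.5 p [0.3788 0.3038 0.058 ] th 0.0 q [ 0.43  0.24  1.96 -0.    0.94  2.  ] F [-0.2  0.6 -8.1] op 0.237 gf 62.1
```

```bash
python3 -m handwheel '[[[0,0,0.01,0],[0,0,0.015,0],[0,0,0.02,0]]]'; python3 t.py
```

```text
time_s: 5.9
eef_pos: [0.3793, 0.304, 0.0561]
eef_rot: [-0.0, 1.0, 0.001, 0.001]
wrist_force: [-10.3, -7.5, 27.0]
opening: 0.236
grasp_force: 65.8
t 5.9 p [0.3793 0.304  0.0561] th 0.1 q [ 0.43  0.24  1.96 -0.    0.94  2.  ] F [-10.3  -7.5  27. ] op 0.236 gf 65.8
```

```bash
python3 -m handwheel '[[[0,0,-0.01,0],[0,0,-0.01,0],[0,0,-0.01,0]]]' 60; python3 -m handwheel '[[[0,0,-0.2,0],[0,0,-0.5,0],[0,0,-0.5,0],[0,0,-0.5,0]]]'; python3 t.py .552 .171 .12 0;  python3 - <<'E'
from h import *
for n in ("scene","top"):
    c=ctrl.camera(n); cv2.imwrite(f"pics/{n}2.png",c["color"][:,:,::-1]); m=masks(c); P=cloud(c)
    for r in rects(c,m["wood"],.012,roi=lambda p:-.7<p[1]<.3 and .3<p[0]<.8): print(" wood",r)
    b=(P[...,2]>.025)&(P[...,2]<.045)&(abs(P[...,0]-.38)<.08)&(abs(P[...,1]-.303)<.1); print(n,b.sum(),P[b].min(0).round(3),P[b].max(0).round(3))
    b=(P[...,2]>.06)&(P[...,2]<.09)&(abs(P[...,0]-.55)<.03)&(abs(P[...,1]-.171)<.04); print(n,b.sum(),P[b].min(0).round(3),P[b].max(0).round(3))
E
```

```text
time_s: 6.28
eef_pos: [0.3785, 0.3038, 0.0556]
eef_rot: [-0.0, 1.0, 0.0, 0.0]
wrist_force: [-1.0, -0.3, -0.5]
opening: 0.704
grasp_force: 0.0
time_s: 6.78
eef_pos: [0.378, 0.3035, 0.1552]
eef_rot: [-0.0, 1.0, 0.0, 0.0]
wrist_force: [-0.6, 0.2, -1.1]
opening: 0.699
grasp_force: 0.0
t 6.8 p [0.378  0.3035 0.1552] th 0.0 q [0.43 0.08 1.91 0.   1.16 2.  ] F [-0.6  0.2 -1.1] op 0.699 gf 0.0
shares [0.869 0.663 0.176 0.001] rows>= 3.5
 wood {'px': [222.0, 185.0], 'xy': (595.0, -365.8), 'size': (162, 49), 'ang': 89.2}
 wood {'px': [246.0, 172.0], 'xy': (496.3, -335.1), 'size': (162, 30), 'ang': 82.1}
 wood {'px': [259.0, 154.0], 'xy': (402.0, -353.1), 'size': (163, 29), 'ang': 79.4}
scene 186 [0.35  0.277 0.025] [0.406 0.332 0.045]
scene 66 [0.539 0.163 0.06 ] [0.565 0.183 0.083]
 wood {'px': [357.0, 268.0], 'xy': (402.6, -350.3), 'size': (159, 29), 'ang': 79.2}
 wood {'px': [350.0, 239.0], 'xy': (496.9, -332.8), 'size': (159, 29), 'ang': 81.9}
 wood {'px': [358.0, 209.0], 'xy': (595.7, -364.1), 'size': (159, 46), 'ang': 88.2}
top 124 [0.351 0.274 0.026] [0.404 0.323 0.045]
top 54 [0.54  0.16  0.061] [0.564 0.18  0.086]
```

View pics/scene2.png

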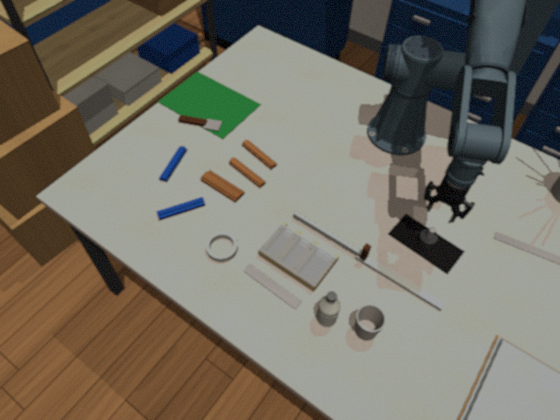

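The weight stands upright on the mat (px 428,236), and no other weight is in sight. Gate next.

```bash
python3 -m handwheel '[[[0.87,0.66,0.1,0],[0.87,0.66,0.1,0],[0.87,0.66,0.1,0],[0.87,0.66,0.1,0],[0.87,0.66,0.1,0]]]'; python3 t.py .552 .171 .052 0
```

```text
time_s: 7.5
eef_pos: [0.5527, 0.1697, 0.133]
eef_rot: [0.0, 1.0, -0.001, -0.002]
wrist_force: [-0.5, 0.4, 0.4]
opening: 0.703
grasp_force: 0.0
t 7.5 p [0.5527 0.1697 0.133 ] th -0.1 q [ 0.09  0.31  1.68 -0.    1.16  1.67] F [-0.5  0.4  0.4] op 0.703 gf 0.0
shares [-0.003 -0.006  0.405 -0.002] rows>= 1.3
```

```bash
python3 -m handwheel '[[[0,-0.005,0.25,0],[0,-0.005,0.4,0],[0,-0.005,0.4,0],[0,-0.005,0.4,0]]]'; python3 -m handwheel '[[[0,0,0,0],[0,0,0,0],[0,0,0,0],[0,0,0,0]]]' 0; python3 -m handwheel '[[[0,-0.1,0,0],[0.003,-0.3,0,0],[0.005,-0.5,0,0],[0.007,-0.7,0,0],[0.008,-0.9,0,0],[0.009,-1,0,0],[0.009,-1,0,0]]]'; python3 t.py
```

```text
time_s: 8.0
eef_pos: [0.5523, 0.1734, 0.0561]
eef_rot: [-0.0, 1.0, 0.001, 0.0]
wrist_force: [0.6, -0.6, 0.1]
opening: 0.7
grasp_force: 0.0
time_s: 8.5
eef_pos: [0.5531, 0.1728, 0.0567]
eef_rot: [-0.0, 1.0, 0.0, 0.001]
wrist_force: [-1.5, 0.6, 7.5]
opening: 0.222
grasp_force: 59.1
time_s: 9.38
eef_pos: [0.5547, 0.3745, 0.0567]
eef_rot: [-0.001, 1.0, 0.001, 0.001]
wrist_force: [-1.1, 1.6, 7.9]
opening: 0.222
grasp_force: 61.4
t 9.4 p [0.5547 0.3745 0.0567] th 0.1 q [0.42 0.58 1.47 0.   1.09 1.99] F [-1.1  1.6  7.9] op 0.222 gf 61.4
```

```bash
python3 -m handwheel '[[[0,-0.1,0,0],[0,-0.15,0,0],[0,-0.2,0,0],[0,-0.2,0,0]]]'; python3 t.py
```

```text
time_s: 9.88
eef_pos: [0.555, 0.4115, 0.0567]
eef_rot: [0.001, 1.0, 0.0, 0.001]
wrist_force: [-0.9, -4.0, 9.0]
opening: 0.218
grasp_force: 62.1
t 9.9 p [0.555  0.4115 0.0567] th 0.0 q [ 0.47  0.62  1.4  -0.    1.12  2.04] F [-0.9 -4.   9. ] op 0.218 gf 62.1
```

```bash
python3 -m handwheel '[[[0,-0.02,0,0],[0,-0.02,0,0]]]'; python3 -m handwheel '[[[0,0.02,0,0],[0,0.02,0,0]]]'; python3 -m handwheel '[[[0,0,0,0],[0,0,0,0],[0,0,0,0]]]' 60;  python3 -m handwheel '[[[0,0,-0.3,0],[0,0,-0.7,0],[0,0,-0.7,0],[0,0,-0.7,0],[0,0,-0.7,0]]]'; python3 t.py .388 -.428 .2 80
```

```text
time_s: 10.12
eef_pos: [0.555, 0.4116, 0.0566]
eef_rot: [0.004, 1.0, -0.0, -0.001]
wrist_force: [-3.8, -19.1, 15.2]
opening: 0.224
grasp_force: 62.8
time_s: 10.38
eef_pos: [0.555, 0.4114, 0.0567]
eef_rot: [-0.0, 1.0, -0.0, 0.001]
wrist_force: [-1.2, -3.4, 7.1]
opening: 0.225
grasp_force: 61.9
time_s: 10.75
eef_pos: [0.5535, 0.4124, 0.0547]
eef_rot: [0.0, 1.0, 0.0, -0.0]
wrist_force: [-0.6, -0.1, -0.6]
opening: 0.703
grasp_force: 0.0
time_s: 11.38
eef_pos: [0.5526, 0.4121, 0.1925]
eef_rot: [0.001, 1.0, 0.0, -0.002]
wrist_force: [-0.1, -0.4, -0.5]
opening: 0.699
grasp_force: 0.0
t 11.4 p [0.5526 0.4121 0.1925] th 0.1 q [0.47 0.47 1.33 0.   1.35 2.04] F [-0.1 -0.4 -0.5] op 0.699 gf 0.0
shares [-0.826  4.2   -0.038 -0.93 ] rows>= 13.7
```

```bash
for i in 1 2; do :; done; python3 -m handwheel '[[[-0.2,1,0,0],[-0.2,1,0,0],[-0.2,1,0,0],[-0.2,1,0,0]]]' 50; python3 -m handwheel '[[[-0.2,1,0,0],[-0.2,1,0,0],[-0.2,1,0,0],[-0.2,1,0,0]]]'; python3 -m handwheel '[[[-0.2,1,0,0],[-0.2,1,0,0],[-0.2,1,0,0],[-0.2,1,0,0]]]';  python3 -m handwheel '[[[-0.2,1,0,-0.93],[-0.2,1,0,-0.93],[-0.2,1,0,-0.93],[-0.2,1,0,-0.93],[-0.2,1,0,-0.93],[-0.2,1,0,-0.93],[-0.2,1,0,-0.93],[-0.2,1,0,-0.93]]]'; python3 t.py .3905 -.418 .1 79.2
```

```text
time_s: 11.88
eef_pos: [0.5118, 0.2095, 0.1925]
eef_rot: [0.001, 1.0, -0.001, -0.003]
wrist_force: [-0.0, -0.1, -0.0]
opening: 0.589
grasp_force: 0.0
time_s: 12.38
eef_pos: [0.473, 0.0105, 0.1938]
eef_rot: [-0.0, 1.0, -0.001, -0.001]
wrist_force: [1.2, 0.0, 0.0]
opening: 0.582
grasp_force: 0.0
time_s: 12.88
eef_pos: [0.4339, -0.1895, 0.1944]
eef_rot: [-0.0, 1.0, -0.001, -0.001]
wrist_force: [-0.1, 0.5, -0.5]
opening: 0.59
grasp_force: 0.0
time_s: 13.88
eef_pos: [0.3957, -0.3857, 0.194]
eef_rot: [-0.001, 0.764, 0.645, 0.001]
wrist_force: [-0.6, -0.2, -0.3]
opening: 0.58
grasp_force: 0.0
t 13.9 p [ 0.3957 -0.3857  0.194 ] th 80.3 q [-0.99  0.18  1.71  0.    1.26 -0.82] F [-0.6 -0.2 -0.3] op 0.580 gf 0.0
shares [-0.164  0.002  0.47   0.013] rows>= 1.6
```

```bash
python3 -m handwheel '[[[-0.164,0,0.3,0.013],[-0.164,0,0.47,0.013],[-0.164,0,0.7,0.013],[-0.164,0,0.7,0.013],[-0.164,0,0.7,0.013]]]'; python3 t.py .3897 -.4178 .012 79.2;  python3 - <<'E'
from h import *
c=ctrl.camera("scene")
for r in rects(c,masks(c)["wood"],.012,60,roi=lambda p:-.7<p[1]<.3 and .3<p[0]<.8): print(" wood",r)
E
```

```text
time_s: 14.5
eef_pos: [0.3899, -0.4196, 0.0562]
eef_rot: [0.0, 0.772, 0.636, 0.0]
wrist_force: [-0.3, 0.4, 1.1]
opening: 0.588
grasp_force: 0.0
t 14.5 p [ 0.3899 -0.4196  0.0562] th 78.9 q [-1.03  0.41  1.73  0.    1.   -0.84] F [-0.3  0.4  1.1] op 0.588 gf 0.0
shares [ 0.008 -0.003  0.221 -0.003] rows>= 0.7
 wood {'px': [222.0, 185.0], 'xy': (595.1, -367.1), 'size': (159, 50), 'ang': 89.1}
 wood {'px': [247.0, 172.0], 'xy': (495.8, -335.6), 'size': (163, 31), 'ang': 82.0}
 wood {'px': [258.0, 153.0], 'xy': (401.7, -353.7), 'size': (165, 31), 'ang': 78.2}
 wood {'px': [192.0, 120.0], 'xy': (416.0, -662.2), 'size': (100, 24), 'ang': -67.2}
```

```bash
python3 -m handwheel '[[[0.008,0,0.15,0],[0.008,0,0.22,0],[0.008,0,0.22,0],[0.008,0,0.22,0]]]'; python3 -m handwheel '[[[0,0,0,0],[0,0,0,0],[0,0,0,0],[0,0,0,0]]]' 0; python3 t.py; python3 -m handwheel '[[[0,0,-0.15,0],[0,0,-0.3,0],[0,0,-0.3,0],[0,0,-0.3,0]]]'; python3 t.py .41 -.0685 .08 0
```

```text
time_s: 15.05
eef_pos: [0.3896, -0.419, 0.0125]
eef_rot: [0.001, 0.772, 0.635, -0.0]
wrist_force: [0.4, -0.1, 0.6]
opening: 0.583
grasp_force: 0.0
time_s: 15.55
eef_pos: [0.3896, -0.4191, 0.0127]
eef_rot: [0.001, 0.772, 0.635, -0.0]
wrist_force: [-0.2, 0.5, 5.8]
opening: 0.33
grasp_force: 59.8
t 15.6 p [ 0.3896 -0.4191  0.0127] th 78.9 q [-1.03  0.48  1.74 -0.    0.92 -0.83] F [-0.2  0.5  5.8] op 0.330 gf 59.8
time_s: 16.05
eef_pos: [0.3888, -0.4177, 0.0707]
eef_rot: [-0.0, 0.772, 0.635, 0.0]
wrist_force: [0.2, 0.1, -0.9]
opening: 0.328
grasp_force: 59.5
t 16.1 p [ 0.3888 -0.4177  0.0707] th 78.9 q [-1.03  0.38  1.73 -0.    1.03 -0.83] F [ 0.2  0.1 -0.9] op 0.328 gf 59.5
shares [ 1.734 -0.233 -0.046  0.918] rows>= 7.4
```

```bash
python3 -m handwheel '[[[0.25,-0.03,0,0.1],[0.5,-0.06,0,0.2],[0.7,-0.09,0,0.3],[0.85,-0.1,0,0.4],[0.85,-0.1,0,0.46],[0.85,-0.1,0,0.46]]]'; python3 t.py .40 -.0685 .07 -0.5
```

```text
time_s: 16.8
eef_pos: [0.4017, -0.2465, 0.0702]
eef_rot: [-0.001, 0.941, 0.337, -0.0]
wrist_force: [-0.5, 0.5, -0.5]
opening: 0.331
grasp_force: 59.5
t 16.8 p [ 0.4017 -0.2465  0.0702] th 39.4 q [-0.8   0.19  1.99 -0.    0.97  0.08] F [-0.5  0.5 -0.5] op 0.331 gf 59.5
shares [ 0.558 -0.693  0.001  0.464] rows>= 3.7
```

```bash
python3 -m handwheel '[[[0.2,-0.2,0,0.1],[0.4,-0.4,0,0.2],[0.5,-0.6,0,0.3],[0.56,-0.69,0,0.4],[0.56,-0.69,0,0.464],[0.56,-0.69,0,0.464]]]'; python3 t.py .395 -.0685 .0145 -0.5;  python3 - <<'E'
from h import *
for n in ("top","scene"):
    c=ctrl.camera(n)
    if n=="scene": cv2.imwrite("pics/s3.png",c["color"][:,:,::-1])
    for r in rects(c,masks(c)["wood"],.07,60,roi=lambda p:-.7<p[1]<.3 and .3<p[0]<.8): print(n," wood",r)
E
```

```text
time_s: 17.55
eef_pos: [0.4013, -0.0697, 0.0709]
eef_rot: [-0.0, 1.0, -0.004, -0.0]
wrist_force: [0.3, -0.1, -0.7]
opening: 0.333
grasp_force: 59.6
t 17.6 p [ 0.4013 -0.0697  0.0709] th -0.4 q [-0.47  0.05  2.14 -0.    0.95  1.11] F [ 0.3 -0.1 -0.7] op 0.333 gf 59.6
shares [-0.031 -0.006  0.282  0.001] rows>= 0.9
top  wood {'px': [350.0, 239.0], 'xy': (490.9, -325.6), 'size': (153, 28), 'ang': 81.9}
top  wood {'px': [268.0, 235.0], 'xy': (509.3, -69.1), 'size': (82, 28), 'ang': 3.5}
top  wood {'px': [359.0, 208.0], 'xy': (586.1, -355.8), 'size': (153, 45), 'ang': 88.2}
scene  wood {'px': [314.0, 193.0], 'xy': (468.1, -69.8), 'size': (169, 32), 'ang': 1.5}
scene  wood {'px': [222.0, 185.0], 'xy': (627.7, -334.0), 'size': (152, 47), 'ang': 89.1}
scene  wood {'px': [246.0, 172.0], 'xy': (533.2, -303.5), 'size': (155, 28), 'ang': 81.9}
scene  wood {'px': [192.0, 120.0], 'xy': (456.4, -615.9), 'size': (96, 22), 'ang': -68.5}
```

View pics/s3.png

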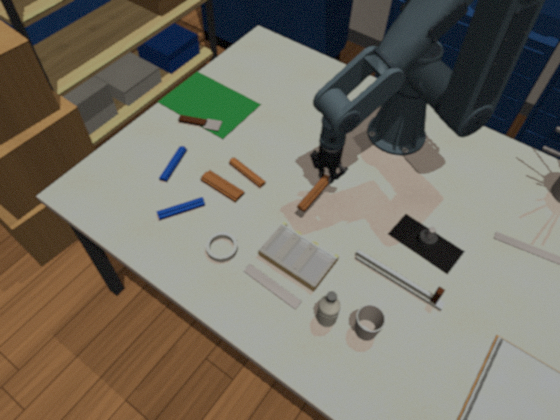

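The moulding is gripped in line with the lanes (px 315,192) and the gate is open at the +y side. I'll lower it in front of lane_a and check its line.

```bash
python3 -m handwheel '[[[-0.03,-0.005,0.15,0],[-0.03,-0.005,0.25,0],[-0.03,-0.005,0.283,0],[-0.03,-0.005,0.285,0],[-0.03,-0.005,0.285,0]]]'; python3 t.py .395 -.0685 .0135 -0.5;  python3 - <<'E'
from h import *
for n in ("top","scene"):
    c=ctrl.camera(n); np.savez(n+"4.npz",**c)
    for r in rects(c,masks(c)["wood"],.012,60,roi=lambda p:-.2<p[1]<.3 and .3<p[0]<.8): print(n," wood",r)
E
```

```text
time_s: 18.27
eef_pos: [0.3962, -0.0691, 0.0149]
eef_rot: [0.0, 1.0, -0.005, 0.001]
wrist_force: [-0.0, 0.3, -0.7]
opening: 0.331
grasp_force: 59.6
t 18.3 p [ 0.3962 -0.0691  0.0149] th -0.5 q [-0.47  0.17  2.17  0.    0.8   1.11] F [-0.   0.3 -0.7] op 0.331 gf 59.6
shares [-0.006 -0.003  0.007 -0.   ] rows>= 0.0
top  wood {'px': [269.0, 239.0], 'xy': (503.4, -69.1), 'size': (84, 29), 'ang': -1.5}
scene  wood {'px': [314.0, 201.0], 'xy': (460.2, -71.9), 'size': (165, 32), 'ang': 0.3}
```

```bash
python3 -m handwheel '[[[0.1,0,0.004,0],[0.2,0,0.004,0],[0.3,0,0.004,0],[0.4,0,0.004,0],[0.5,0,0.004,0],[0.6,0,0.004,0],[0.6,0,0.004,0]]]'; python3 t.py .5765 -.0685 .0135 -0.5; 
```

```text
time_s: 19.25
eef_pos: [0.5171, -0.0702, 0.0143]
eef_rot: [0.0, 1.0, -0.004, 0.001]
wrist_force: [0.6, -0.5, -0.1]
opening: 0.329
grasp_force: 59.6
t 19.2 p [ 0.5171 -0.0702  0.0143] th -0.5 q [-0.36  0.39  1.87  0.    0.88  1.22] F [ 0.6 -0.5 -0.1] op 0.329 gf 59.6
shares [ 0.297 -0.011  0.004 -0.   ] rows>= 1.0
```

```bash
python3 -m handwheel '[[[0.1,-0.003,0,0],[0.2,-0.003,0,0],[0.26,-0.003,0,0],[0.28,-0.003,0,0],[0.3,-0.003,0,0],[0.3,-0.003,0,0]]]'; python3 t.py .5765 -.0685 .0135 -0.5; 
```

```text
time_s: 20.0
eef_pos: [0.5752, -0.0698, 0.0134]
eef_rot: [-0.0, 1.0, -0.005, -0.0]
wrist_force: [-0.2, -0.9, -0.9]
opening: 0.334
grasp_force: 59.6
t 20.0 p [ 0.5752 -0.0698  0.0134] th -0.6 q [-0.33  0.49  1.72 -0.    0.93  1.26] F [-0.2 -0.9 -0.9] op 0.334 gf 59.6
shares [ 0.006 -0.007 -0.    -0.001] rows>= 0.0
```

```bash
python3 -m handwheel '[[[0.02,0,0,0],[0.03,0,0,0],[0.04,0,0,0],[0.04,0,0,0]]]'; python3 t.py .5765 -.0685 .0135 -0.5; 
```

```text
time_s: 20.5
eef_pos: [0.5761, -0.0695, 0.0126]
eef_rot: [-0.001, 1.0, -0.004, -0.008]
wrist_force: [-26.9, -1.4, 20.5]
opening: 0.336
grasp_force: 62.1
t 20.5 p [ 0.5761 -0.0695  0.0126] th -0.5 q [-0.32  0.5   1.71 -0.    0.95  1.26] F [-26.9  -1.4  20.5] op 0.336 gf 62.1
shares [ 0.002 -0.005 -0.004  0.   ] rows>= 0.0
```

```bash
python3 -m handwheel '[[[-0.02,0,-0.003,0],[-0.03,0,-0.003,0]]]'; python3 -m handwheel '[[[0,0,0,0],[0,0,0,0],[0,0,0,0]]]' 50; python3 -m handwheel '[[[0,0,-0.1,0],[0,0,-0.3,0],[0,0,-0.5,0],[0,0,-0.5,0],[0,0,-0.5,0]]]'; python3 t.py .48 -.3 .115 82; python3 - <<'E'
from h import *
for n in ("top","scene"):
    c=ctrl.camera(n); cv2.imwrite(f"pics/{n}5.png",c["color"][:,:,::-1])
    for r in rects(c,masks(c)["wood"],.012,40,roi=lambda p:-.7<p[1]<.3 and .3<p[0]<.8): print(n," wood",r)
E
```

```text
time_s: 20.75
eef_pos: [0.5759, -0.0697, 0.0135]
eef_rot: [-0.0, 1.0, -0.005, -0.001]
wrist_force: [-1.1, -0.2, -0.7]
opening: 0.333
grasp_force: 59.5
time_s: 21.12
eef_pos: [0.5782, -0.07, 0.0144]
eef_rot: [0.0, 1.0, -0.005, 0.001]
wrist_force: [0.5, -0.9, -0.3]
opening: 0.589
grasp_force: 0.0
time_s: 21.75
eef_pos: [0.5776, -0.0699, 0.1148]
eef_rot: [0.0, 1.0, -0.005, 0.0]
wrist_force: [-0.4, -0.5, -0.7]
opening: 0.585
grasp_force: 0.0
t 21.8 p [ 0.5776 -0.0699  0.1148] th -0.6 q [-0.32  0.33  1.69 -0.    1.12  1.26] F [-0.4 -0.5 -0.7] op 0.585 gf 0.0
shares [-4.770e-01  1.155e+00 -1.000e-03 -9.610e-01] rows>= 7.7
top  wood {'px': [350.0, 239.0], 'xy': (496.9, -332.8), 'size': (159, 29), 'ang': 82.1}
top  wood {'px': [359.0, 209.0], 'xy': (595.7, -364.1), 'size': (159, 46), 'ang': 88.2}
scene  wood {'px': [295.0, 224.0], 'xy': (577.7, -69.9), 'size': (38, 27), 'ang': 1.4}
scene  wood {'px': [222.0, 185.0], 'xy': (595.1, -367.1), 'size': (159, 50), 'ang': 89.1}
scene  wood {'px': [246.0, 172.0], 'xy': (496.1, -335.1), 'size': (162, 29), 'ang': 81.9}
scene  wood {'px': [192.0, 120.0], 'xy': (415.7, -661.3), 'size': (99, 24), 'ang': -67.2}
```

```bash
python3 -m handwheel '[[[-0.25,0.8,0,0],[-0.25,0.8,0,0],[-0.25,0.8,0,0],[-0.25,0.8,0,0]]]'; python3 -m handwheel '[[[-0.2,0.85,0,-0.96],[-0.2,0.85,0,-0.96],[-0.2,0.85,0,-0.96],[-0.2,0.85,0,-0.96],[-0.2,0.85,0,-0.96],[-0.2,0.85,0,-0.96],[-0.2,0.85,0,-0.96],[-0.2,0.85,0,-0.96],[-0.2,0.85,0,-0.96]]]'; python3 t.py .487 -.4013 .0125 82;  python3 - <<'E'
from h import *
c=ctrl.camera("scene"); 
for r in rects(c,masks(c)["wood"],.012,40,roi=lambda p:-.7<p[1]<.3 and .3<p[0]<.8): print(" wood",r)
E
```

```text
time_s: 22.35
eef_pos: [0.5245, -0.2319, 0.113]
eef_rot: [-0.0, 1.0, -0.007, -0.001]
wrist_force: [0.6, 1.0, 0.5]
opening: 0.583
grasp_force: 0.0
time_s: 23.48
eef_pos: [0.4846, -0.3975, 0.113]
eef_rot: [-0.001, 0.755, 0.656, 0.0]
wrist_force: [-0.7, 0.6, -0.2]
opening: 0.586
grasp_force: 0.0
t 23.5 p [ 0.4846 -0.3975  0.113 ] th 81.9 q [-0.88  0.43  1.56  0.    1.15 -0.74] F [-0.7  0.6 -0.2] op 0.586 gf 0.0
shares [-0.017  0.015  0.503 -0.001] rows>= 1.6
 wood {'px': [294.0, 225.0], 'xy': (578.3, -69.9), 'size': (35, 27), 'ang': 1.8}
 wood {'px': [222.0, 185.0], 'xy': (594.9, -365.7), 'size': (162, 50), 'ang': 89.5}
 wood {'px': [246.0, 172.0], 'xy': (496.1, -336.9), 'size': (166, 29), 'ang': 81.9}
 wood {'px': [192.0, 120.0], 'xy': (416.2, -662.1), 'size': (100, 23), 'ang': -67.7}
```

```bash
python3 -m handwheel '[[[-0.017,0.015,0.25,0],[-0.017,0.015,0.4,0],[-0.017,0.015,0.48,0],[-0.017,0.015,0.5,0],[-0.017,0.015,0.5,0]]]'; python3 -m handwheel '[[[0,0,0,0],[0,0,0,0],[0,0,0,0],[0,0,0,0]]]' 0; python3 t.py; python3 -m handwheel '[[[0,0,-0.15,0],[0,0,-0.3,0],[0,0,-0.3,0],[0,0,-0.3,0]]]'; python3 t.py .40 -.0045 .07 -0.5
```

```text
time_s: 24.15
eef_pos: [0.4874, -0.4032, 0.015]
eef_rot: [0.001, 0.755, 0.656, -0.0]
wrist_force: [0.8, -0.2, 0.8]
opening: 0.587
grasp_force: 0.0
time_s: 24.65
eef_pos: [0.4877, -0.4038, 0.0159]
eef_rot: [0.002, 0.755, 0.656, -0.0]
wrist_force: [-0.2, -0.2, 6.5]
opening: 0.328
grasp_force: 59.8
t 24.6 p [ 0.4877 -0.4038  0.0159] th 81.9 q [-0.88  0.58  1.58  0.    0.99 -0.74] F [-0.2 -0.2  6.5] op 0.328 gf 59.8
time_s: 25.15
eef_pos: [0.4864, -0.4024, 0.0734]
eef_rot: [-0.0, 0.755, 0.656, -0.0]
wrist_force: [-0.7, -0.0, -0.3]
opening: 0.324
grasp_force: 59.3
t 25.1 p [ 0.4864 -0.4024  0.0734] th 81.9 q [-0.88  0.49  1.57 -0.    1.09 -0.74] F [-0.7 -0.  -0.3] op 0.324 gf 59.3
shares [ 1.909 -0.707  0.017  0.959] rows>= 7.7
```

```bash
python3 -m handwheel '[[[0.25,-0.1,0,0.1],[0.5,-0.2,0,0.2],[0.75,-0.3,0,0.3],[0.95,-0.35,0,0.4],[0.95,-0.35,0,0.48],[0.95,-0.35,0,0.48]]]'; python3 t.py .40 -.0045 .07 -0.5
```

```text
time_s: 25.9
eef_pos: [0.4434, -0.2039, 0.073]
eef_rot: [-0.001, 0.937, 0.349, -0.001]
wrist_force: [0.8, -0.7, -0.3]
opening: 0.325
grasp_force: 59.4
t 25.9 p [ 0.4434 -0.2039  0.073 ] th 40.8 q [-0.67  0.22  1.94 -0.    0.98  0.18] F [ 0.8 -0.7 -0.3] op 0.325 gf 59.4
shares [ 0.487 -0.896  0.015  0.481] rows>= 3.9
```

```bash
python3 -m handwheel '[[[0.2,-0.25,0,0.1],[0.35,-0.5,0,0.2],[0.45,-0.75,0,0.3],[0.49,-0.9,0,0.4],[0.49,-0.9,0,0.482],[0.49,-0.9,0,0.482],[0.49,-0.9,0,0.482]]]'; python3 t.py .395 -.0045 .0175 -0.5
```

```text
time_s: 26.78
eef_pos: [0.4012, -0.005, 0.0739]
eef_rot: [-0.0, 1.0, -0.005, -0.0]
wrist_force: [0.0, -0.6, -0.3]
opening: 0.329
grasp_force: 59.5
t 26.8 p [ 0.4012 -0.005   0.0739] th -0.6 q [-0.31  0.03  2.16  0.    0.96  1.27] F [ 0.  -0.6 -0.3] op 0.329 gf 59.5
shares [-0.031 -0.002  0.282 -0.001] rows>= 0.9
```

```bash
python3 -m handwheel '[[[-0.03,-0.002,0.15,0],[-0.03,-0.002,0.25,0],[-0.03,-0.002,0.28,0],[-0.03,-0.002,0.282,0],[-0.03,-0.002,0.282,0]]]'; python3 t.py .5765 -.0045 .0165 -0.5;  python3 - <<'E'
from h import *
for n in ("top","scene"):
    c=ctrl.camera(n); np.savez(n+"4.npz",**c)
    for r in rects(c,masks(c)["wood"],.012,60,roi=lambda p:-.7<p[1]<.3 and .3<p[0]<.8): print(n," wood",r)
E
```

```text
time_s: 27.4
eef_pos: [0.3958, -0.0043, 0.0183]
eef_rot: [0.0, 1.0, -0.006, 0.001]
wrist_force: [0.7, -0.3, -1.4]
opening: 0.327
grasp_force: 59.5
t 27.4 p [ 0.3958 -0.0043  0.0183] th -0.7 q [-0.31  0.15  2.19  0.    0.81  1.27] F [ 0.7 -0.3 -1.4] op 0.327 gf 59.5
shares [ 0.903 -0.01   0.009 -0.002] rows>= 2.9
top  wood {'px': [249.0, 240.0], 'xy': (500.5, -5.9), 'size': (88, 26), 'ang': -1.1}
top  wood {'px': [268.0, 213.0], 'xy': (590.1, -67.8), 'size': (49, 26), 'ang': 2.9}
top  wood {'px': [358.0, 208.0], 'xy': (595.7, -364.1), 'size': (159, 46), 'ang': 88.2}
scene  wood {'px': [330.0, 211.0], 'xy': (462.2, -4.9), 'size': (165, 32), 'ang': 1.4}
scene  wood {'px': [222.0, 185.0], 'xy': (595.0, -367.1), 'size': (159, 49), 'ang': 89.2}
scene  wood {'px': [192.0, 120.0], 'xy': (415.6, -662.4), 'size': (100, 23), 'ang': -68.5}
```

```bash
python3 -m handwheel '[[[0.1,0,0.005,0],[0.2,0,0.008,0],[0.3,0,0.008,0],[0.4,0,0.008,0],[0.5,0,0.008,0],[0.6,0,0.008,0],[0.7,0,0.008,0],[0.8,0,0.008,0],[0.87,0,0.008,0],[0.87,0,0.008,0]]]'; python3 -m handwheel '[[[0.02,0,0,0],[0.04,0,0,0],[0.06,0,0,0],[0.06,0,0,0]]]';python3 t.py .5765 -.0045 .0165 -0.5
```

```text
time_s: 28.75
eef_pos: [0.5699, -0.0063, 0.0165]
eef_rot: [0.0, 1.0, -0.006, 0.001]
wrist_force: [0.3, 0.3, 0.1]
opening: 0.328
grasp_force: 59.5
time_s: 29.25
eef_pos: [0.5751, -0.0061, 0.0158]
eef_rot: [-0.0, 1.0, -0.006, -0.007]
wrist_force: [-22.5, -1.8, 22.6]
opening: 0.328
grasp_force: 62.1
t 29.2 p [ 0.5751 -0.0061  0.0158] th -0.7 q [-0.22  0.48  1.72 -0.    0.95  1.37] F [-22.5  -1.8  22.6] op 0.328 gf 62.1
shares [ 0.007 -0.008 -0.003 -0.002] rows>= 0.0
```

```bash
python3 -m handwheel '[[[-0.02,0,-0.003,0],[-0.035,0,-0.003,0]]]'; python3 -m handwheel '[[[0,0,0,0],[0,0,0,0],[0,0,0,0]]]' 42; python3 -m handwheel '[[[0,0,-0.1,0],[0,0,-0.3,0],[0,0,-0.5,0],[0,0,-0.5,0],[0,0,-0.5,0]]]'; python3 t.py; python3 -m handwheel '[[[-0.05,0.95,0,0],[-0.05,0.95,0,0],[-0.05,0.95,0,0],[-0.05,0.95,0,0],[-0.05,0.95,0,0]]]' 72; python3 t.py .594 -.433 .115 89;  python3 - <<'E'
from h import *
for n in ("top","scene"):
    c=ctrl.camera(n)
    for r in rects(c,masks(c)["wood"],.012,40,roi=lambda p:-.6<p[1]<.3 and .3<p[0]<.8): print(n," wood",r)
    if n=="top":
        im=cv2.resize(c["color"][120:310,90:410,::-1],None,fx=2.5,fy=2.5,interpolation=cv2.INTER_CUBIC); cv2.imwrite("pics/crop6.png",cv2.convertScaleAbs(im,alpha=1.5))
E
```

```text
time_s: 29.5
eef_pos: [0.5739, -0.0063, 0.0167]
eef_rot: [-0.0, 1.0, -0.006, 0.0]
wrist_force: [0.5, -0.2, 0.3]
opening: 0.326
grasp_force: 59.5
time_s: 29.88
eef_pos: [0.5744, -0.0063, 0.0168]
eef_rot: [0.0, 1.0, -0.006, 0.0]
wrist_force: [0.7, 0.4, 0.7]
opening: 0.491
grasp_force: 0.0
time_s: 30.5
eef_pos: [0.5741, -0.0062, 0.1174]
eef_rot: [0.0, 1.0, -0.006, 0.0]
wrist_force: [0.2, -0.3, -1.0]
opening: 0.491
grasp_force: 0.0
t 30.5 p [ 0.5741 -0.0062  0.1174] th -0.7 q [-0.22  0.32  1.71  0.    1.12  1.37] F [ 0.2 -0.3 -1. ] op 0.491 gf 0.0
time_s: 31.12
eef_pos: [0.5607, -0.1958, 0.1154]
eef_rot: [-0.001, 1.0, -0.007, -0.001]
wrist_force: [-0.0, -0.5, -0.0]
opening: 0.842
grasp_force: 0.0
t 31.1 p [ 0.5607 -0.1958  0.1154] th -0.8 q [-0.54  0.36  1.65  0.    1.13  1.05] F [-0.  -0.5 -0. ] op 0.842 gf 0.0
shares [ 0.183  1.184  0.002 -1.045] rows>= 8.4
top  wood {'px': [267.0, 212.0], 'xy': (588.6, -67.9), 'size': (46, 23), 'ang': -1.3}
top  wood {'px': [249.0, 213.0], 'xy': (592.0, -5.9), 'size': (50, 29), 'ang': -1.1}
top  wood {'px': [361.0, 209.0], 'xy': (595.8, -364.1), 'size': (159, 46), 'ang': 88.2}
scene  wood {'px': [310.0, 234.0], 'xy': (578.3, -6.3), 'size': (36, 27), 'ang': 0.7}
scene  wood {'px': [294.0, 225.0], 'xy': (577.8, -70.1), 'size': (34, 27), 'ang': 3.0}
scene  wood {'px': [222.0, 185.0], 'xy': (595.4, -367.1), 'size': (160, 49), 'ang': 88.9}
```

View pics/crop6.png

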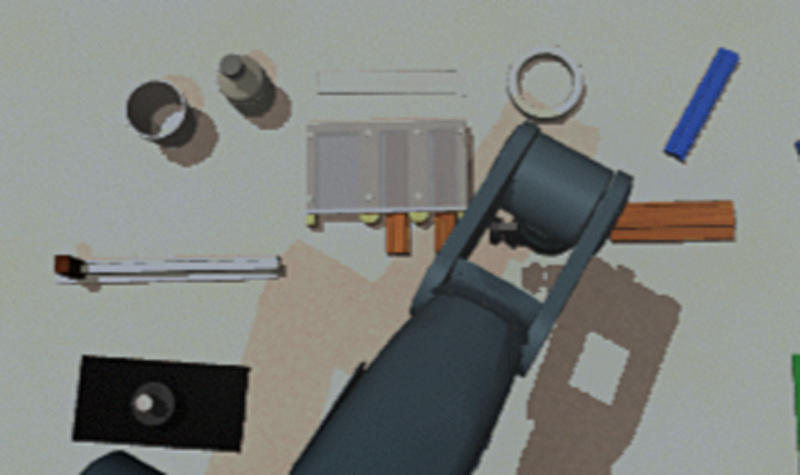

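The crop shows both narrow mouldings in lanes a and b (near ends at 445,250 and 398,254). The weight is on the mat and the gate is open. Next is the wide moulding.

```bash
python3 -m handwheel '[[[0.08,0.5,0,-0.5],[0.08,0.5,0,-0.5],[0.08,0.5,0,-0.5],[0.08,0.5,0,-0.5],[0.08,0.5,0,-0.5]]]'; python3 t.py .5938 -.4335 .115 88.7; 
```

```text
time_s: 31.85
eef_pos: [0.5767, -0.2946, 0.1163]
eef_rot: [-0.0, 0.933, 0.361, -0.0]
wrist_force: [-0.4, -0.3, 0.5]
opening: 0.845
grasp_force: 0.0
t 31.9 p [ 0.5767 -0.2946  0.1163] th 42.3 q [-0.66  0.46  1.51  0.    1.17  0.18] F [-0.4 -0.3  0.5] op 0.845 gf 0.0
shares [-0.404  0.572  0.007 -0.54 ] rows>= 4.3
```

```bash
python3 -m handwheel '[[[-0.4,0.57,0.1,-0.54],[-0.4,0.57,0.1,-0.54],[-0.4,0.57,0.1,-0.54],[-0.4,0.57,0.1,-0.54],[-0.4,0.57,0.1,-0.54],[-0.4,0.57,0.1,-0.54]]]'; python3 t.py .5938 -.4335 .0125 88.7;  python3 - <<'E'
from h import *
c=ctrl.camera("scene"); 
for r in rects(c,masks(c)["wood"],.012,40,roi=lambda p:-.6<p[1]<.3 and .3<p[0]<.8): print(" wood",r)
E
```

```text
time_s: 32.6
eef_pos: [0.5942, -0.4333, 0.0964]
eef_rot: [-0.0, 0.716, 0.698, 0.0]
wrist_force: [0.1, -0.5, -0.4]
opening: 0.842
grasp_force: 0.0
t 32.6 p [ 0.5942 -0.4333  0.0964] th 88.5 q [-0.79  0.66  1.25  0.    1.23 -0.76] F [ 0.1 -0.5 -0.4] op 0.842 gf 0.0
shares [-0.001 -0.002  0.42  -0.002] rows>= 1.3
 wood {'px': [310.0, 234.0], 'xy': (578.3, -6.3), 'size': (36, 27), 'ang': 0.7}
 wood {'px': [294.0, 225.0], 'xy': (578.6, -69.6), 'size': (36, 28), 'ang': 1.8}
 wood {'px': [222.0, 185.0], 'xy': (594.8, -367.1), 'size': (165, 49), 'ang': 89.2}
```

```bash
python3 -m handwheel '[[[0,0,0.2,0],[0,0,0.35,0],[0,0,0.4,0],[0,0,0.42,0],[0,0,0.42,0]]]'; python3 -m handwheel '[[[0,0,0,0],[0,0,0,0],[0,0,0,0],[0,0,0,0]]]' 0; python3 t.py; python3 -m handwheel '[[[0,0,-0.15,0],[0,0,-0.3,0],[0,0,-0.3,0],[0,0,-0.3,0]]]'; python3 t.py .40 .0695 .07 -0.5
```

```text
time_s: 33.28
eef_pos: [0.5945, -0.435, 0.014]
eef_rot: [0.001, 0.716, 0.699, 0.0]
wrist_force: [0.2, -0.5, -0.8]
opening: 0.845
grasp_force: 0.0
time_s: 33.78
eef_pos: [0.5948, -0.4355, 0.0148]
eef_rot: [0.002, 0.715, 0.699, 0.0]
wrist_force: [-1.3, -0.4, 6.2]
opening: 0.564
grasp_force: 62.3
t 33.8 p [ 0.5948 -0.4355  0.0148] th 88.6 q [-0.79  0.76  1.27  0.    1.11 -0.77] F [-1.3 -0.4  6.2] op 0.564 gf 62.3
time_s: 34.28
eef_pos: [0.5932, -0.434, 0.0716]
eef_rot: [-0.001, 0.715, 0.699, -0.0]
wrist_force: [-0.5, -0.7, -1.4]
opening: 0.556
grasp_force: 62.0
t 34.3 p [ 0.5932 -0.434   0.0716] th 88.6 q [-0.79  0.69  1.26 -0.    1.2  -0.77] F [-0.5 -0.7 -1.4] op 0.556 gf 62.0
shares [ 2.494 -1.025  0.008  1.037] rows>= 8.6
```

```bash
python3 -m handwheel '[[[0.2,-0.15,0,0.05],[0.4,-0.3,0,0.12],[0.6,-0.45,0,0.2],[0.8,-0.55,0,0.28],[0.9,-0.6,0,0.35],[0.9,-0.6,0,0.35]]]'; python3 t.py .40 .0695 .072 -0.5
```

```text
time_s: 35.02
eef_pos: [0.4764, -0.2495, 0.071]
eef_rot: [-0.002, 0.872, 0.49, -0.001]
wrist_force: [0.9, 0.3, -0.4]
opening: 0.558
grasp_force: 62.1
t 35.0 p [ 0.4764 -0.2495  0.071 ] th 58.7 q [-0.7   0.32  1.82 -0.    1.01 -0.16] F [ 0.9  0.3 -0.4] op 0.558 gf 62.1
shares [ 1.164 -1.155 -0.005  0.689] rows>= 5.5
```

```bash
python3 -m handwheel '[[[0.2,-0.2,0,0.08],[0.35,-0.35,0,0.17],[0.5,-0.5,0,0.26],[0.6,-0.6,0,0.34],[0.6,-0.6,0,0.34]]]'; python3 t.py .40 .0695 .072 -0.5
```

```text
time_s: 35.65
eef_pos: [0.4378, -0.0858, 0.0721]
eef_rot: [-0.0, 0.967, 0.255, -0.001]
wrist_force: [0.3, -0.3, -0.5]
opening: 0.559
grasp_force: 62.2
t 35.6 p [ 0.4378 -0.0858  0.0721] th 29.6 q [-0.46  0.13  2.05 -0.    0.96  0.59] F [ 0.3 -0.3 -0.5] op 0.559 gf 62.2
shares [ 0.219 -0.769  0.     0.35 ] rows>= 2.8
```

```bash
python3 -m handwheel '[[[0.06,-0.2,0,0.1],[0.12,-0.4,0,0.2],[0.18,-0.6,0,0.3],[0.21,-0.77,0,0.35],[0.21,-0.77,0,0.35],[0.21,-0.77,0,0.35]]]'; python3 t.py .395 .0695 .016 -0.5
```

```text
time_s: 36.4
eef_pos: [0.4006, 0.067, 0.0728]
eef_rot: [0.0, 1.0, -0.005, 0.0]
wrist_force: [-1.3, 0.5, -1.1]
opening: 0.557
grasp_force: 62.3
t 36.4 p [0.4006 0.067  0.0728] th -0.6 q [-0.13  0.04  2.15 -0.    0.95  1.45] F [-1.3  0.5 -1.1] op 0.557 gf 62.3
shares [-0.028 -0.012  0.284 -0.001] rows>= 0.9
```

```bash
python3 -m handwheel '[[[-0.028,-0.013,0.15,0],[-0.028,-0.013,0.25,0],[-0.028,-0.013,0.27,0],[-0.028,-0.013,0.278,0],[-0.028,-0.013,0.278,0]]]'; python3 t.py .5765 .0695 .016 -0.5;  python3 - <<'E'
from h import *
for n in ("top","scene"):
    c=ctrl.camera(n); np.savez(n+"4.npz",**c)
    for r in rects(c,masks(c)["wood"],.012,60,roi=lambda p:-.6<p[1]<.3 and .3<p[0]<.8): print(n," wood",r)
E
```

```text
time_s: 37.02
eef_pos: [0.3947, 0.0703, 0.0177]
eef_rot: [0.0, 1.0, -0.006, 0.001]
wrist_force: [-0.4, 0.0, -1.5]
opening: 0.555
grasp_force: 62.3
t 37.0 p [0.3947 0.0703 0.0177] th -0.7 q [-0.12  0.16  2.17 -0.    0.81  1.46] F [-0.4  0.  -1.5] op 0.555 gf 62.3
shares [ 0.909 -0.008  0.009 -0.003] rows>= 2.9
top  wood {'px': [225.0, 240.0], 'xy': (501.2, 70.1), 'size': (85, 46), 'ang': -3.0}
top  wood {'px': [268.0, 213.0], 'xy': (590.1, -67.9), 'size': (49, 23), 'ang': -1.3}
top  wood {'px': [249.0, 213.0], 'xy': (592.0, -5.8), 'size': (50, 29), 'ang': -1.1}
scene  wood {'px': [310.0, 234.0], 'xy': (578.3, -6.3), 'size': (36, 27), 'ang': 0.7}
scene  wood {'px': [349.0, 222.0], 'xy': (460.7, 69.1), 'size': (166, 48), 'ang': 0.0}
```

```bash
python3 -m handwheel '[[[0.1,0,0.005,0],[0.2,0,0.008,0],[0.3,0,0.008,0],[0.4,0,0.008,0],[0.5,0,0.008,0],[0.6,0,0.008,0],[0.7,0,0.008,0],[0.8,0,0.008,0],[0.87,0,0.008,0],[0.87,0,0.008,0]]]'; python3 -m handwheel '[[[0.02,0,0,0],[0.04,0,0,0],[0.06,0,0,0],[0.06,0,0,0]]]';python3 t.py .5765 .0695 .0165 -0.5
```

```text
time_s: 38.38
eef_pos: [0.5687, 0.0684, 0.0158]
eef_rot: [0.0, 1.0, -0.006, 0.001]
wrist_force: [-0.4, 0.1, -0.8]
opening: 0.564
grasp_force: 62.3
time_s: 38.88
eef_pos: [0.5755, 0.0685, 0.0147]
eef_rot: [0.0, 1.0, -0.006, -0.005]
wrist_force: [-13.9, -0.5, 10.8]
opening: 0.56
grasp_force: 63.6
t 38.9 p [0.5755 0.0685 0.0147] th -0.7 q [-0.09  0.49  1.71 -0.    0.95  1.5 ] F [-13.9  -0.5  10.8] op 0.560 gf 63.6
shares [ 0.005 -0.005 -0.009 -0.002] rows>= 0.0
```

Contact at the back. One more small push, then release and look.

```bash
python3 -m handwheel '[[[0.015,0,0,0],[0.015,0,0,0]]]'; python3 -m handwheel '[[[-0.02,0,-0.003,0],[-0.025,0,-0.003,0]]]'; python3 -m handwheel '[[[0,0,0,0],[0,0,0,0],[0,0,0,0]]]' 62; python3 -m handwheel '[[[0,0,-0.1,0],[0,0,-0.3,0],[0,0,-0.6,0],[0,0,-0.6,0],[0,0,-0.6,0]]]'; python3 -m handwheel '[[[-0.3,-0.9,0,0],[-0.3,-0.9,0,0],[-0.3,-0.9,0,0],[-0.3,-0.9,0,0],[-0.3,-0.9,0,0]]]' 60;  python3 t.py .5535 .4115 .12 0;  python3 - <<'E'
from h import *
for n in ("top","scene"):
    c=ctrl.camera(n); cv2.imwrite(f"pics/{n}7.png",c["color"][:,:,::-1])
    for k in cv2.findContours(masks(c)["wood"],cv2.RETR_EXTERNAL,cv2.CHAIN_APPROX_NONE)[0]:
        if cv2.contourArea(k)<40: continue
        p=ray(c,k[:,0],.01)
        if abs(p[:,1].mean())<.12 and p[:,0].mean()>.5: print(n,"near x",np.sort(p[:,0])[:8].mean().round(4),"y",p[:,1].min().round(3),p[:,1].max().round(3),len(k))
    if n=="top":
        im=cv2.resize(c["color"][120:310,90:410,::-1],None,fx=2.5,fy=2.5,interpolation=cv2.INTER_CUBIC); cv2.imwrite("pics/crop7.png",cv2.convertScaleAbs(im,alpha=1.5))
E
```

```text
time_s: 39.12
eef_pos: [0.5756, 0.0685, 0.0147]
eef_rot: [0.0, 1.0, -0.006, -0.008]
wrist_force: [-23.9, -2.5, 21.4]
opening: 0.558
grasp_force: 64.9
time_s: 39.38
eef_pos: [0.5755, 0.0685, 0.0153]
eef_rot: [-0.0, 1.0, -0.006, -0.002]
wrist_force: [-5.3, 0.1, -0.3]
opening: 0.555
grasp_force: 62.4
time_s: 39.75
eef_pos: [0.5786, 0.0683, 0.0165]
eef_rot: [0.0, 1.0, -0.006, 0.001]
wrist_force: [0.2, 0.3, 0.4]
opening: 0.72
grasp_force: 0.0
time_s: 40.38
eef_pos: [0.5781, 0.0684, 0.1373]
eef_rot: [0.0, 1.0, -0.006, 0.001]
wrist_force: [-0.6, 0.0, -0.0]
opening: 0.725
grasp_force: 0.0
time_s: 41.0
eef_pos: [0.5193, 0.2489, 0.1349]
eef_rot: [0.001, 1.0, -0.006, -0.001]
wrist_force: [-0.4, -0.2, -0.7]
opening: 0.704
grasp_force: 0.0
t 41.0 p [0.5193 0.2489 0.1349] th -0.7 q [ 0.24  0.3   1.69 -0.    1.16  1.82] F [-0.4 -0.2 -0.7] op 0.704 gf 0.0
shares [ 0.162 -0.815  0.075 -0.008] rows>= 2.7
top near x 0.5685 y 0.045 0.094 55
top near x 0.5672 y -0.082 -0.056 43
top near x 0.5675 y -0.021 0.009 48
top near x 0.8515 y -0.921 0.605 2554
scene near x 0.5621 y 0.045 0.091 34
scene near x 0.5627 y -0.021 0.007 26
scene near x 0.5633 y -0.084 -0.057 25
```

View pics/crop7.png

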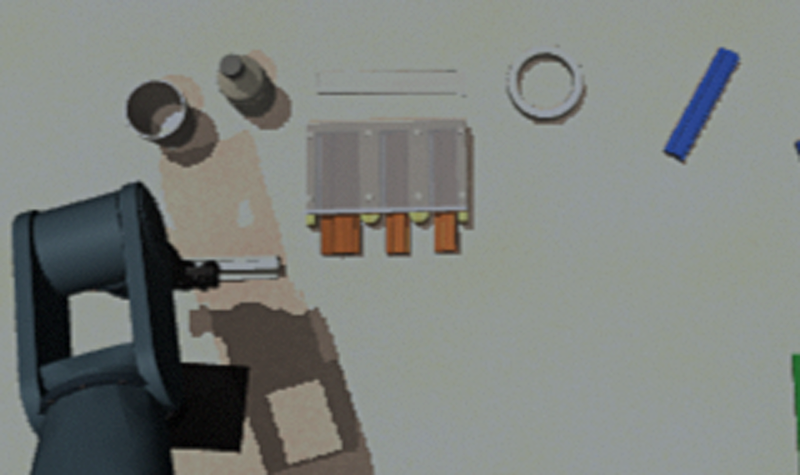

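All three near ends line up at crop row ~253, about 0.565 m, so they are home. Now I'll shut the gate.

```bash
python3 -m handwheel '[[[0.16,-0.815,0.07,-0.008],[0.16,-0.815,0.07,-0.008],[0.16,-0.815,0.07,-0.008],[0.16,-0.815,0.07,-0.008],[0.16,-0.815,0.07,-0.008]]]'; python3 t.py .554 .4115 .0555 0; python3 - <<'E'
from h import *
for n in ("scene","top"):
    c=ctrl.camera(n);P=cloud(c); b=(P[...,2]>.06)&(P[...,2]<.082)&(abs(P[...,0]-.554)<.03)&(abs(P[...,1]-.411)<.04); print(b.sum(),P[b].min(0).round(3),P[b].max(0).round(3))
E
```

```text
time_s: 41.72
eef_pos: [0.5546, 0.4099, 0.1214]
eef_rot: [0.001, 1.0, -0.001, -0.001]
wrist_force: [0.2, -0.3, 0.1]
opening: 0.7
grasp_force: 0.0
t 41.7 p [0.5546 0.4099 0.1214] th -0.1 q [ 0.47  0.54  1.38 -0.    1.22  2.04] F [ 0.2 -0.3  0.1] op 0.700 gf 0.0
shares [-0.003 -0.008  0.33  -0.002] rows>= 1.1
70 [0.54  0.402 0.06 ] [0.566 0.421 0.081]
28 [0.541 0.4   0.061] [0.565 0.418 0.081]
```

```bash
python3 -m handwheel '[[[-0.003,-0.008,0.15,0],[-0.003,-0.008,0.28,0],[-0.003,-0.008,0.33,0],[-0.003,-0.008,0.33,0]]]'; python3 -m handwheel '[[[0,0,0,0],[0,0,0,0],[0,0,0,0],[0,0,0,0]]]' 0; python3 -m handwheel '[[[0,0.1,0,0],[-0.003,0.3,0,0],[-0.005,0.5,0,0],[-0.007,0.7,0,0],[-0.008,0.9,0,0],[-0.009,1,0,0],[-0.009,1,0,0]]]'; python3 t.py .5525 .1615 .056 0
```

```text
time_s: 42.32
eef_pos: [0.5535, 0.4124, 0.0559]
eef_rot: [0.0, 1.0, -0.001, -0.0]
wrist_force: [-0.1, -0.1, 0.8]
opening: 0.71
grasp_force: 0.0
time_s: 42.82
eef_pos: [0.5543, 0.4115, 0.0579]
eef_rot: [0.001, 1.0, -0.001, 0.0]
wrist_force: [-2.5, -9.8, 7.8]
opening: 0.223
grasp_force: 60.1
time_s: 43.7
eef_pos: [0.5527, 0.2112, 0.0579]
eef_rot: [0.0, 1.0, -0.001, 0.001]
wrist_force: [-1.9, -1.6, 6.9]
opening: 0.222
grasp_force: 61.3
t 43.7 p [0.5527 0.2112 0.0579] th -0.2 q [ 0.16  0.44  1.68 -0.    1.02  1.74] F [-1.9 -1.6  6.9] op 0.222 gf 61.3
shares [-0.     0.249  0.009 -0.002] rows>= 0.8
```

```bash
python3 -m handwheel '[[[0,0.08,0,0],[-0.001,0.16,0,0],[-0.002,0.23,0,0],[-0.002,0.26,0,0],[-0.002,0.28,0,0],[-0.002,0.28,0,0]]]'; python3 t.py
```

```text
time_s: 44.45
eef_pos: [0.5523, 0.1612, 0.0579]
eef_rot: [-0.004, 1.0, -0.001, 0.002]
wrist_force: [-0.2, 21.2, 6.3]
opening: 0.225
grasp_force: 61.4
t 44.5 p [0.5523 0.1612 0.0579] th -0.1 q [0.07 0.4  1.73 0.01 1.   1.64] F [-0.2 21.2  6.3] op 0.225 gf 61.4
```

Stop reached after 0.25 m of travel. I'll release, retreat and inspect.

```bash
python3 -m handwheel '[[[0,-0.018,0,0],[0,-0.018,0,0]]]'; python3 -m handwheel '[[[0,0,0,0],[0,0,0,0],[0,0,0,0]]]' 60; python3 -m handwheel '[[[0,0,-0.2,0],[0,0,-0.5,0],[0,0,-0.8,0],[0,0,-0.8,0],[0,0,-0.8,0]]]'; python3 -m handwheel '[[[-0.7,0.5,-0.2,0],[-0.7,0.5,-0.2,0],[-0.7,0.5,-0.2,0],[-0.7,0.5,-0.2,0],[-0.7,0.5,-0.2,0]]]';  python3 t.py;  python3 - <<'E'
from h import *
for n in ("top","scene"):
    c=ctrl.camera(n); P=cloud(c); cv2.imwrite(f"pics/{n}8.png",c["color"][:,:,::-1])
    b=(P[...,2]>.022)&(P[...,2]<.036)&(P[...,0]>.53)&(P[...,0]<.565)&(P[...,1]>-.13)&(P[...,1]<.14); print(n,"bar",P[b].min(0).round(3),P[b].max(0).round(3))
    b=(P[...,2]>.06)&(P[...,2]<.09)&(abs(P[...,0]-.55)<.03)&(abs(P[...,1]-.16)<.05); print("handle",P[b].min(0).round(3),P[b].max(0).round(3))
    b=(P[...,2]>.025)&(P[...,2]<.045)&(abs(P[...,0]-.38)<.08)&(abs(P[...,1]-.303)<.13); print("weight",b.sum(),P[b].min(0).round(3),P[b].max(0).round(3))
    for k in cv2.findContours(masks(c)["wood"],cv2.RETR_EXTERNAL,cv2.CHAIN_APPROX_NONE)[0]:
        if cv2.contourArea(k)<15: continue
        p=ray(c,k[:,0],.01)
        if abs(p[:,1].mean())<.12 and .5<p[:,0].mean()<.8: print(n,"near x",np.sort(p[:,0])[:8].mean().round(4),"y",p[:,1].min().round(3),p[:,1].max().round(3),len(k))
E
```

```text
time_s: 44.7
eef_pos: [0.5523, 0.1614, 0.0578]
eef_rot: [-0.001, 1.0, -0.0, 0.002]
wrist_force: [-1.2, 3.3, 7.2]
opening: 0.223
grasp_force: 61.9
time_s: 45.08
eef_pos: [0.5509, 0.1606, 0.0558]
eef_rot: [0.0, 1.0, -0.0, -0.0]
wrist_force: [0.0, 0.5, 0.7]
opening: 0.705
grasp_force: 0.0
time_s: 45.7
eef_pos: [0.5508, 0.1608, 0.2156]
eef_rot: [0.0, 1.0, -0.0, -0.0]
wrist_force: [0.5, -0.7, -0.4]
opening: 0.703
grasp_force: 0.0
time_s: 46.32
eef_pos: [0.4108, 0.0611, 0.2549]
eef_rot: [-0.0, 1.0, -0.001, -0.001]
wrist_force: [-0.0, 0.4, 0.5]
opening: 0.703
grasp_force: 0.0
t 46.3 p [0.4108 0.0611 0.2549] th -0.1 q [-0.14 -0.21  1.96  0.    1.39  1.43] F [-0.   0.4  0.5] op 0.703 gf 0.0
top bar [ 0.543 -0.102  0.022] [0.565 0.138 0.036]
handle [0.54 0.15 0.06] [0.564 0.172 0.084]
weight 160 [0.351 0.282 0.029] [0.404 0.329 0.045]
top near x 0.5696 y 0.045 0.091 53
top near x 0.5675 y -0.021 0.009 50
top near x 0.5681 y -0.082 -0.056 41
scene bar [ 0.541 -0.104  0.022] [0.565 0.14  0.036]
handle [0.54  0.152 0.061] [0.565 0.172 0.082]
weight 192 [0.347 0.278 0.025] [0.407 0.332 0.045]
scene near x 0.5593 y 0.045 0.091 38
scene near x 0.5596 y -0.021 0.007 27
scene near x 0.5605 y -0.085 -0.057 26
```

View pics/scene8.png

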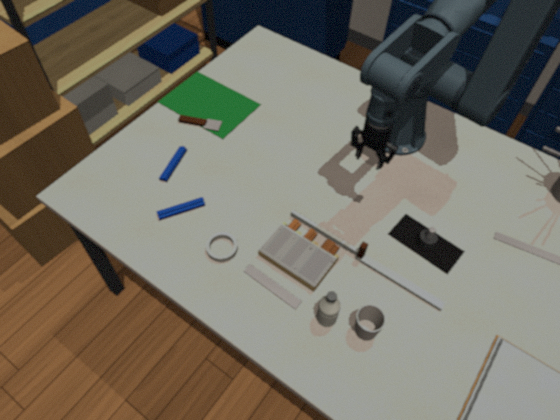

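The gate is fully shut (handle at px 362,248) with three mouldings home behind it (295-330, 225-247). The weight stands on the mat (428,236) and the other things haven't moved. Handing in.

```bash
python3 -c "
from bench import ctrl
print(ctrl.hand_in())"
```

```text
the job is handed in; nothing more can be done
None
```

The job is done and handed in at about 46 s: the one weight in the scene stands upright on the mat, both narrow mouldings and the wide one are home in lanes a, b and c, and the gate is fully shut; no verdict came back.

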